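Tare the parcel scale for the sorting tray

TASK

Get the parcel scale ready for weighing small items in the blue sorting tray: set the empty tray gently, upright and centred on the scale's steel pan and let go of it. Its weight swings the red pointer, so then turn the black zero knob, which turns the white dial disc, until the broad black zero mark stands under the pointer's tip. Leave the tray on the pan and the other things on the counter where they are.

Things in the scene. Friction and masses are not known exactly. Their poses are not given: they have to be found in the camera images.
- tray: open blue plastic tray, 150 mm (its x) by 100 mm (its y), walls 55 mm high, with a white carrying bar along its x over its middle: bar 14 mm wide and 14 mm high, centred 98 mm above the tray's underside, on end posts 134 mm apart. Weight 0.24 to 0.5 kg. Origin at the centre of its underside, z up; starts on either side of the scale
- tray_handle (a point): the middle of the tray's carrying bar, 98 mm above the tray's underside; axes as the tray's (x along the bar)
- scale: the grey parcel scale, fixed to the counter: a base 220 mm (its x) by 190 mm (its y) with the steel pan on top, and a tilted dial head 160 x 150 x 30 mm beside it at its -y side. Origin on the counter under the middle of the pan; the dial leans to its +x side, away from the robot, so its upper end is toward the robot
- pan_top (a point): centre of the upper face of the square steel pan, 180 x 180 mm; 84 mm above the counter when empty; axes as the scale's
- pan (a joint): how far the sprung pan has sunk under load, m: 0 when empty, at most 0.0125; the tray sinks it 5 to 10 mm
- knob_grip (a point): grip point of the black zero knob, on its axis, 30 mm off the dial's face. Its straight grip bar is 62 mm long, 16 mm thick, its top 42 mm off the face, over a round skirt 68 mm across, 8 mm high. Axes turn with the knob: z out of the dial (30 degrees from vertical, toward the scale's +x), x along the bar. Knob axis 185 mm to the -y side of the pan's centre, face centre 105 mm up
- zero_knob (a joint): angle of the knob and its dial disc, rad, growing clockwise as seen looking at the dial, range -1.3 to 1.6; at 0 the zero mark is at the dial's upper end; it stays where it is left
- pointer_tip (a point): tip of the red pointer, 58 mm from the knob's axis; the pointer sticks out from under the knob's skirt, flat over the disc (up to 5 mm off it). It does not turn with the knob: it points to the dial's upper end with the pan empty and swings clockwise by 84 rad per metre that the pan sinks
- zero_mark (a point): inner end of the broad black zero mark (10 mm wide, 13 mm long) near the rim of the white disc, which is 144 mm across and turns with the knob. The point lies 58 mm from the knob's axis and coincides with the pointer's tip when the scale reads zero. The mark lies in line with the knob's bar (on its x). Axes: z out of the disc, x from the knob's axis toward the mark
- parcel: taped cardboard parcel 160 x 110 x 70 mm with a white label, not needed; origin at the centre of its underside
- tape_roll: roll of brown tape lying flat, 100 mm across, 48 mm high; origin at the centre of its underside
- stamp: dark wooden hand stamp, 48 mm across, 80 mm high, standing; origin at the centre of its underside
- mug: blue mug, 80 mm across, 95 mm high; origin at the centre of its underside
- cutter: orange box cutter lying flat, 190 mm long, 18 mm high; origin at the centre of its underside

How it is judged:
On the way, in this order (a step that is already met when the one before it is completed fails the run):
1. the tray stands upright and centred on the pan, let go and at rest (horizontal distance between tray and pan_top below 0.015 m and z of tray in the frame of pan_top between -0.005 and 0.005 m and angle between tray's own z axis and vertical below 0.08 rad and contact force between the fingers and tray below 0.05 N and linear speed of tray below 0.02 m/s), for 0.2 s.
2. with the tray on the pan, the zero mark stands under the pointer's tip (all of step 1 and distance between pointer_tip and zero_mark below 0.005 m), for 0.2 s.
At the end, for the whole second after the job is handed in: The tray stands upright on the pan (within 5 mm of its face, tilted under 0.08 rad), at rest and not held, its centre within 15 mm of the pan's centre; its weight is on the pan; the pointer's tip is within 5 mm of the zero mark and the knob is still (all of step 2 and value of joint pan above 0.003 m and velocity of joint zero_knob between -0.05 and 0.05 rad/s); the robot touches nothing.
It fails at once if the pan bangs down: the tray is dropped or rammed on it (pan faster than 0.25 m/s) (velocity of joint pan above 0.25 m/s).
It fails at once if the tray is tipped (more than 0.7 rad) (angle between tray's own z axis and vertical above 0.7 rad).
It fails at once if one of the other things on the counter is shifted by more than 30 mm (distance of any of parcel, tape_roll, stamp, mug, cutter from where it was at the start of the episode above 0.03 m).
It also fails if it takes over 58 s, if anything falls off the work surface, if the arm or the gripper's body presses on something with over 40 N, if the wrist force passes 120 N, or if a joint passes its speed limit or range.

ROBOT

A 6-joint arm with a two-finger parallel gripper is mounted at the origin on the work surface. World frame = base frame: x ahead of the robot, y to its left, z up, the work surface at z = 0. Lengths are in m, angles in rad, forces in N, time in s.
With the tool pointing down it reaches from about 0.325 to 0.75 m from the base axis. Payload 7.6 kg.
Tool frame: the origin (TCP) lies between the finger pads; the fingertips stand 8 mm ahead of it and the grasp point (between the pads) lies 11 mm behind it; z points along the fingers, y is the line along which they close (so a half turn about z gives the same grasp; the last joint's range is limited). The gripper opens to 85 mm and grips with 20 to 120 N. Pads are 22 mm wide; open, the fingers measure 114 mm over their backs; the gripper's body (76 mm by 85 mm) begins 54 mm behind the grasp point. The pads swing forward as they close: fully open they stand 13 mm farther back than shut.
Start: joints at [1.132, 0.052, 1.401, -0, 1.689, -0.07], TCP at [0.189, 0.49, 0.239] pointing down, gripper open.
Joint ranges: [-2.9, 2.9], [-0.91, 2.17], [0.12, 2.37], [-1.06, 4.2], [0.26, 2.73], [-2.93, 2.93]. Speed limits (rad/s): [2.57, 2.57, 3.01, 3.14, 3.14, 3.14].

INTERFACE

Orientations are given as a unit quaternion [x, y, z, w].
In Python, from rig import telemetry, snapshot, camera_model, ticket gives the robot as it stands.
- The arm moves only by the tool step_arm, never from a script. Its argument "rows" is a list that holds one entry, the list of rows, each a list of 7 numbers: the opening, from 0 (shut) to 1 (fully open), then the shift along the tool's x, y, z as a fraction of full scale, then the turn, a rotation vector about the tool's x, y, z as a fraction of full scale. A call has 1 to 10 rows; each row is the pose to reach, as a shift and turn from the pose commanded when the call began, along the tool's axes at that moment, turning the shorter way round; what a row does not reach only later rows make up. Full scale, the value 1, is 0.3 m for a shift and 2 pi rad for a turn. A row lasts 1/12 s, in which the tool goes at most 41.7 mm and 7.16 degrees, less where a joint would pass 70% of its speed; a pose out of reach is approached as far as the arm can. A call with a number of a shift or a turn outside -1 to 1 is refused whole. A call with a gripper value outside its range is refused whole. The fingers move at their own pace and stop on an object; "squeeze" is the grip in N (left out, the last holds). Time passes only in rows, so rows that repeat a pose let the fingers close. It gives the time, the measured TCP pose, the force, the opening and the grip force at its end, in the units of the state.
- telemetry.read_state(): the state, without advancing time (a new reading comes with each control period).
- snapshot(name): name is "scene" or "top" or "wrist"; returns (picture, depth): 400x640x3 uint8, red, green, blue; 400x640 float32, m along the optical axis (not along the pixel's ray), 0 where there is no reading.
- camera_model(name): a dict with "fx", "fy", "cx", "cy" (pixels), "k1" (the pictures are not rectified: a ray, as slopes to the right and down, at radius r is drawn at 1 + k1 r^2 times it, then the intrinsics apply), "position" and "attitude" of the camera in the world. Camera axes: x right, y down, z forward; pixel columns grow to the right and rows downward; lengths in m; the calibration is good to about 2 mm. A picture is of the moment at which its call begins: read the wrist's pose just before it. camera_model takes no time and is no camera call; for the wrist camera it gives the pose at the moment of the call.
- ticket.job_done(): hands the job in; it is judged then, once.
The state is a dict: "t": time; "q": joint angles; "joint_vel": joint speeds; "joint_efforts": joint torques, N m; "ee_pos": TCP position; "ee_rot": TCP orientation; "ft_force": force on the tool from outside, world axes, zero at the start; "torque": the same for the moment, N m; "grip_width": finger opening in m; "grip_force": force on a finger pad.
Only numpy, scipy, OpenCV 4.12 (cv2) and the standard library are available. Lean on these libraries where they do the work, as an engineer would, in place of code of your own. Each camera call takes 0.05 s, during which the arm holds its last target. There are 200 camera calls.

## Working session

There is one attempt and no reset: what is moved stays moved. The work goes in short steps, Python scripts to look and compute and a tool call to move; the robot and the scene stay as the last step left them, time stands still between calls to the robot, and variables do not carry over. Pictures are saved under pics/ and viewed, at most 10 in all, crops included, and the job is handed in when it is done.

Besides the shell and the picture viewer there is one more tool, called after ">>>" as a command line: name --argument value ..., lists and objects as JSON in quotes. step_arm: Moves the arm, as the interface text tells. Its arguments: {"type":"object","properties":{"rows":{"type":"array"},"squeeze":{"type":"number"}},"required":["rows"]}

```bash
ls; mkdir -p pics; cat > h.py <<'E'
import numpy as np, cv2
from scipy.spatial.transform import Rotation as R
from rig import telemetry, snapshot, camera_model, ticket
def cam(n):
    m=camera_model(n); return m
def att(m):
    a=np.array(m['attitude']); return a if a.shape==(3,3) else R.from_quat(a).as_matrix()
def pts(m,dep,uv):
    uv=np.atleast_2d(uv).astype(float)
    K=np.array([[m['fx'],0,m['cx']],[0,m['fy'],m['cy']],[0,0,1]])
    s=cv2.undistortPoints(uv[:,None],K,np.array([m['k1'],0,0,0.]))[:,0]
    z=np.array([dep[int(round(v)),int(round(u))] for u,v in uv])
    return (np.c_[s,np.ones(len(s))]*z[:,None])@att(m).T+np.array(m['position'])
def cloud(m,dep):
    v,u=np.mgrid[0:400,0:640]
    return pts(m,dep,np.c_[u.ravel(),v.ravel()]).reshape(400,640,3)
def save(n,im): cv2.imwrite('pics/'+n,im[...,::-1])
E
python3 - <<'E'
from h import *
for n in('scene','top'):
    m=camera_model(n); im,d=snapshot(n); save(n+'1.png',im); np.savez(n+'1.npz',im=im,d=d); print(n,m)
s=telemetry.read_state(); print(s)
E
```

```text
pics
scene {'fx': 363.9490573749763, 'fy': 363.9490573749763, 'cx': 315.3366134760062, 'cy': 204.09395742765045, 'k1': 0.0073628158350521255, 'position': array([ 1.19265656, -0.00482971,  0.83561209]), 'attitude': array([ 0.63829399,  0.68240821, -0.25333684, -0.25044015])}
top {'fx': 477.192110753681, 'fy': 477.192110753681, 'cx': 323.1406612411938, 'cy': 198.40634566333196, 'k1': -0.06834093206536015, 'position': array([ 0.3554386 , -0.03617698,  1.21497812]), 'attitude': array([ 0.70739906, -0.70205256,  0.05860369, -0.05722218])}
{'t': 0.1, 'q': array([ 1.13170406e+00,  5.27572048e-02,  1.40165799e+00, -3.56055642e-05,
        1.68859432e+00, -7.02888270e-02]), 'joint_vel': array([ 0.00046637, -0.0009983 , -0.00243986,  0.00062981, -0.00011901,
       -0.00069793]), 'joint_efforts': array([ 7.04962913e-04, -3.82584000e+01, -3.60983634e+01, -9.21555261e-05,
        4.82286807e-03, -1.36638587e-05]), 'ee_pos': array([0.18913017, 0.48946235, 0.23854775]), 'ee_rot': array([ 1.83360430e-01,  9.83045498e-01, -6.90031260e-04, -1.61375461e-04]), 'ft_force': array([-0.11331388,  0.53252632,  0.41434381]), 'torque': array([0.00445409, 0.0128338 , 0.00954198]), 'grip_force': 0.0, 'grip_width': 0.0853614502611066}
```

View pics/top1.png

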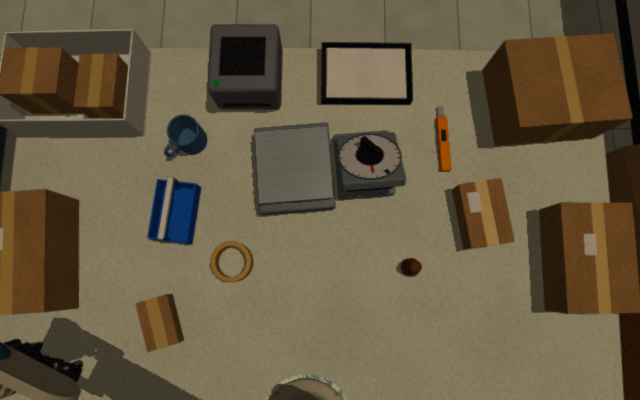

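View pics/scene1.png

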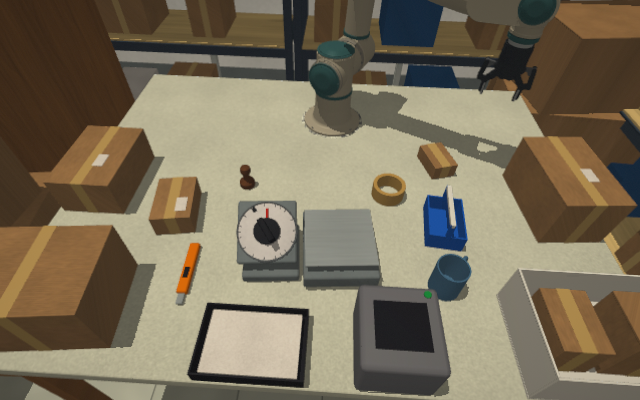

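The tray (top view ~(175,212)) is left of the scale (pan ~(293,168)). The dial is at ~(370,157), with the zero mark near (387,172) and the pointer near (372,168). Next: measure them from the depth.

```bash
python3 - <<'E'
from h import *
def rect(P,l):
    r=cv2.minAreaRect((P[:,:2]*1000).astype(np.float32)); print(l,len(P),'c',np.round(r[0],1),'size',np.round(r[1],1),'ang',round(r[2],1),'z',np.round(np.percentile(P[:,2],[5,50,95]),4))
for n in('top','scene'):
    f=np.load(n+'1.npz'); im,d=f['im'].astype(int),f['d']; m=camera_model(n); C=cloud(m,d); 
    r,g,b=im[...,0],im[...,1],im[...,2]
    x,y,z=C[...,0],C[...,1],C[...,2]
    near=(x>0.3)&(x<.65)&(d>0)
    T=near&(y>.2)&(y<.42)&(x<.51)
    rect(C[T&(z>.088)&(z<.12)],n+' bar')
    rect(C[T&(z>.045)&(z<.07)&(b>1.5*r)],n+' rim')
    rect(C[near&(y>-.12)&(y<.14)&(z>.078)&(z<.092)&(abs(r-b)<25)],n+' pan')
    D=near&(y>-.26)&(y<-.1)
    D2=D&(z>.06)&(z<.16)&(r>120)&(g>110)
    P=C[D2]; c=P.mean(0); 
    for _ in range(3):
        nn=np.linalg.svd(P-P.mean(0),full_matrices=False)[2][2]; nn*=np.sign(nn[2]); P=P[abs((P-P.mean(0))@nn)<.005]
    print('disc n',nn.round(3),'mean',P.mean(0).round(4),len(P))
    k=D&(r+g+b<90); K=C[k]; h=(K-P.mean(0))@nn; K=K[(h>.034)&(h<.05)]; rect(K,'knobtop')
    red=D&(r>110)&(g<60)&(b<60); print('red',C[red].round(3)[:10].tolist())
    for nm,l in (('mugtop',near&(y>.18)&(y<.42)&(x>.48)&(z>.05)),('tape',near&(z>.03)&(y>.05)&(y<.25)&(x<.42)&(z<.07))): rect(C[l],nm)
E
python3 - <<'E'
import cv2
a=cv2.imread('pics/top1.png')[120:210,320:420]; b=cv2.imread('pics/scene1.png')[190:280,220:320]
import numpy as np
cv2.imwrite('pics/c1.png',cv2.resize(np.hstack([a,b]),None,fx=4,fy=4,interpolation=2))
E
```

```text
top bar 217 c [474.6 340.8] size [15.7 70.7] ang 82.7 z [0.0962 0.1035 0.1076]
top rim 195 c [476.8 341.1] size [100.3  75.2] ang 84.0 z [0.0466 0.0532 0.0584]
top pan 3392 c [597.1  23.4] size [119.3 200.6] ang 4.8 z [0.0801 0.0836 0.0872]<stdin>:15: RuntimeWarning: Mean of empty slice.
  ret = um.true_divide(
<stdin>:17: RuntimeWarning: Mean of empty slice.
Traceback (most recent call last):
IndexError: index 2 is out of bounds for axis 0 with size 0
```

View pics/c1.png

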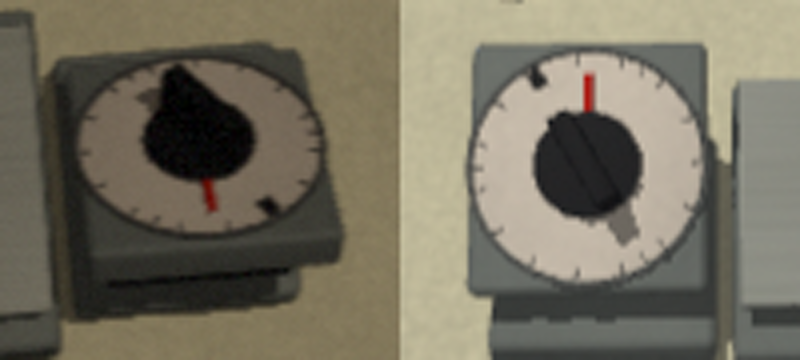

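The crop shows the zero mark roughly 30° counter-clockwise of the pointer, in line with the bar. My x windows were too narrow, so I'll redo them.

```bash
cat > meas.py <<'E'
from h import *
def rect(P,l):
    r=cv2.minAreaRect((P[:,:2]*1000).astype(np.float32)); print(l,len(P),'c',np.round(r[0],1),'size',np.round(r[1],1),'ang',round(r[2],1),'z',np.round(np.percentile(P[:,2],[5,50,95]),4),'mn',P.min(0).round(3),'mx',P.max(0).round(3))
for n in('top','scene'):
    f=np.load(n+'1.npz'); im,d=f['im'].astype(int),f['d']; m=camera_model(n); C=cloud(m,d)
    r,g,b=im[...,0],im[...,1],im[...,2]
    x,y,z=C[...,0],C[...,1],C[...,2]
    near=(x>0.2)&(x<.8)&(d>0)
    T=near&(y>.2)&(y<.5)&(x<.6)
    rect(C[T&(z>.085)&(z<.12)&(r>100)],n+' bar')
    rect(C[T&(z>.04)&(z<.07)&(b>1.5*r)],n+' rim')
    rect(C[near&(y>-.08)&(y<.16)&(z>.074)&(z<.095)&(abs(r-b)<25)],n+' pan')
    u0,v0=(370,157) if n=='top' else (267,231)
    vv,uu=np.mgrid[0:400,0:640]; D=(np.hypot(uu-u0,vv-v0)<34)
    D2=D&(r>(95 if n=='top' else 130))&(g>80)&(d>0)&(z>.05)
    P=C[D2]
    for _ in range(4):
        c=np.median(P,0); nn=np.linalg.svd(P-P.mean(0),full_matrices=False)[2][2]; nn*=np.sign(nn[2]); P=P[abs((P-P.mean(0))@nn)<.005]
    print('disc n',nn.round(3),'mean',P.mean(0).round(4),'mid',((P.max(0)+P.min(0))/2).round(4),len(P))
    k=D&(r+g+b<120); K=C[k]; h=(K-P.mean(0))@nn; K=K[(h>.036)&(h<.05)]; rect(K,'knobtop')
    k=D&(r+g+b<110); K=C[k]; h=(K-P.mean(0))@nn; K=K[(abs(h)<.005)]; print('dark on disc',K.mean(0),len(K))
    for nm,l in (('mug',near&(y>.15)&(y<.42)&(x>.53)&(z>.05)&(b>r*1.1)),('tape',near&(z>.03)&(y>.08)&(y<.3)&(x<.47)&(z<.07)&(r>1.3*b))): rect(C[l],nm)
E
python3 meas.py
```

```text
top bar 333 c [515.4 336.4] size [ 15.7 148.4] ang 84.5 z [0.1006 0.1043 0.1079] mn [0.442 0.322 0.096] mx [0.589 0.35  0.111]
top rim 499 c [514.3 337. ] size [101.4 150.6] ang 84.0 z [0.0414 0.0524 0.0582] mn [0.435 0.28  0.04 ] mx [0.594 0.393 0.069]
top pan 5464 c [670.9  33.7] size [268.2 227.6] ang 4.8 z [0.08   0.0836 0.0873] mn [ 0.53  -0.078  0.074] mx [0.799 0.158 0.095]
disc n [0.498 0.045 0.866] mean [ 0.6382 -0.1477  0.1097] mid [ 0.6444 -0.1468  0.1066] 1245
knobtop 122 c [ 661.8 -145.8] size [54.7 15.4] ang 42.3 z [0.1292 0.1445 0.1533] mn [ 0.638 -0.168  0.128] mx [ 0.685 -0.126  0.154]
dark on disc [ 0.6230151  -0.13862545  0.12048283] 86
mug 775 c [673.1 293. ] size [142.3 335.2] ang 62.9 z [0.0517 0.0723 0.0957] mn [0.53  0.153 0.05 ] mx [0.793 0.385 0.104]
tape 622 c [392.3 187.4] size [99.7 96.9] ang 64.6 z [0.036  0.0469 0.0508] mn [0.342 0.138 0.03 ] mx [0.441 0.237 0.054]
scene bar 234 c [514.8 337.2] size [ 14.2 148.4] ang 83.9 z [0.0982 0.1037 0.106 ] mn [0.441 0.324 0.096] mx [0.588 0.351 0.108]
scene rim 531 c [513.9 337.8] size [101.9 153.6] ang 84.5 z [0.0415 0.0517 0.061 ] mn [0.433 0.28  0.04 ] mx [0.594 0.394 0.07 ]
scene pan 4020 c [627.5  21.6] size [181.4 211.7] ang 5.2 z [0.0806 0.083  0.0853] mn [ 0.531 -0.08   0.074] mx [0.722 0.133 0.095]
disc n [0.496 0.042 0.868] mean [ 0.6422 -0.1478  0.1052] mid [ 0.6403 -0.1473  0.1058] 1857
knobtop 158 c [ 661.3 -144.7] size [55.9 15.6] ang 38.3 z [0.1277 0.1392 0.1502] mn [ 0.64  -0.167  0.123] mx [ 0.685 -0.124  0.154]
dark on disc [ 0.65168366 -0.144214    0.10427922] 22
mug 1085 c [666.  314.4] size [100.2 288.3] ang 79.9 z [0.0517 0.0739 0.0952] mn [0.532 0.24  0.05 ] mx [0.799 0.387 0.138]
tape 450 c [392. 189.] size [ 97.4 100.5] ang 41.4 z [0.0316 0.0449 0.049 ] mn [0.342 0.139 0.03 ] mx [0.443 0.238 0.051]
```

```bash
cat >> h.py <<'E'
def go(p,Rm):
    "fractions for step_arm to reach pose"
    s=telemetry.read_state(); R0=R.from_quat(s['ee_rot'])
    d=R0.inv().apply(np.array(p)-s['ee_pos'])/.3
    w=(R0.inv()*Rm).as_rotvec()/(2*np.pi)
    print('t',round(s['t'],2),'shift',d.round(4),'turn',w.round(4),'deg',np.degrees(w*2*np.pi).round(1))
def frame(y,z):
    y=np.array(y,float);z=np.array(z,float);z/=np.linalg.norm(z);y-=z*(y@z);y/=np.linalg.norm(y)
    return R.from_matrix(np.c_[np.cross(y,z),y,z])
def down(deg): a=np.radians(deg); return frame([np.cos(a),np.sin(a),0],[0,0,-1])
E
python3 - <<'E'
from h import *
for n in('top','scene'):
    f=np.load(n+'1.npz'); im,d=f['im'].astype(int),f['d']; m=camera_model(n); C=cloud(m,d); x,y,z=C[...,0],C[...,1],C[...,2]
    a=np.radians(5); ex=np.array([np.cos(a),np.sin(a)]);ey=np.array([-ex[1],ex[0]])
    k=(d>0)&(abs(z-.083)<.008)&(y>-.062)&(y<.15)&(x<.735)&(x>.5)
    k=cv2.morphologyEx(k.astype(np.uint8),cv2.MORPH_OPEN,np.ones((5,5)))>0
    P=C[k][:,:2]; 
    for e in(ex,ey): print(n,np.percentile(P@e,[0,.5,2,98,99.5,100]).round(4))
    r=cv2.minAreaRect((P*1000).astype(np.float32));print(r)
go([.515,.337,.185],down(84))
E
```

```text
top [0.5371 0.5384 0.5408 0.7137 0.7165 0.7195]
top [-0.1091 -0.108  -0.1052  0.0673  0.0699  0.0717]
((627.57177734375, 36.13697814941406), (182.5248260498047, 180.6599884033203), 5.091257095336914)
scene [0.5364 0.5387 0.5422 0.7147 0.716  0.7178]
scene [-0.1068 -0.1063 -0.1037  0.0683  0.071   0.0729]
((626.5584106445312, 38.48248291015625), (181.39727783203125, 179.54237365722656), 4.50963020324707)
t 0.1 shift [-1.1964 -0.0822  0.1785] turn [-0.0002 -0.     -0.042 ] deg [ -0.1  -0.  -15.1]
```

>>> step_arm --rows '[[[1,-0.08,-0.01,0.0,0,0,0],[1,-0.2,-0.02,0.0,0,0,-0.01],[1,-0.32,-0.03,0,0,0,-0.02],[1,-0.44,-0.04,0,0,0,-0.03],[1,-0.56,-0.05,0,0,0,-0.042],[1,-0.68,-0.06,0,0,0,-0.042],[1,-0.8,-0.065,0,0,0,-0.042],[1,-0.9,-0.07,0,0,0,-0.042],[1,-0.96,-0.08,0.0,0,0,-0.042],[1,-1.0,-0.082,0.0,0,0,-0.042]]]' --squeeze 40

```text
t: 0.93
ee_pos: [0.4618, 0.3571, 0.2385]
ee_rot: [0.054, 0.999, -0.001, -0.0]
ft_force: [-0.0, -0.6, 0.4]
grip_width: 0.0854
grip_force: 0.0
```

```bash
python3 -c "
from h import *
go([.5145,.3375,.15],down(84))"
```

```text
t 0.93 shift [-0.1818 -0.0458  0.2948] turn [-0.0002 -0.0001 -0.0004] deg [-0.1 -0.1 -0.1]
```

>>> step_arm --rows '[[[1,-0.09,-0.02,0.05,0,0,0],[1,-0.16,-0.035,0.15,0,0,0],[1,-0.182,-0.046,0.22,0,0,0],[1,-0.182,-0.046,0.27,0,0,0],[1,-0.182,-0.046,0.295,0,0,0],[1,-0.182,-0.046,0.295,0,0,0]]]'

```text
t: 1.43
ee_pos: [0.5119, 0.3391, 0.1484]
ee_rot: [0.052, 0.999, -0.001, -0.002]
ft_force: [-0.6, 0.7, 0.3]
grip_width: 0.0856
grip_force: 0.0
```

```bash
python3 -c "
from h import *
go([.5145,.3375,.087],down(84))
im,d=snapshot('wrist'); save('w1.png',im)"
```

```text
t 1.43 shift [-0.01   -0.0039  0.2048] turn [-0.0004 -0.0006  0.0001] deg [-0.1 -0.2  0. ]
```

View pics/w1.png

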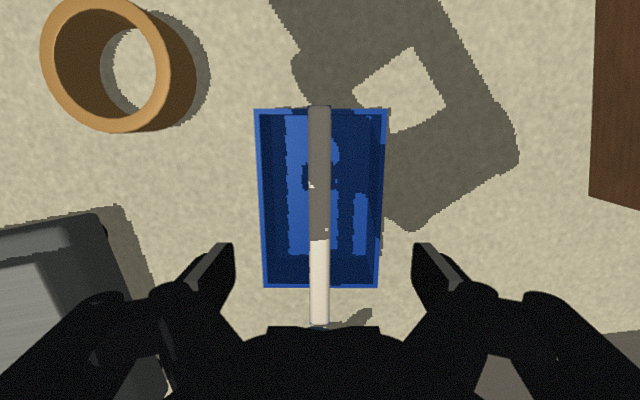

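The wrist view shows the bar running vertically at column ~319, midway between the finger pads (~233 and ~413). I can go down and grip it.

>>> step_arm --rows '[[[1,-0.006,-0.002,0.05,0,0,0],[1,-0.008,-0.003,0.12,0,0,0],[1,-0.008,-0.003,0.17,0,0,0],[1,-0.008,-0.003,0.2,0,0,0],[1,-0.008,-0.003,0.2,0,0,0],[0.05,-0.008,-0.003,0.2,0,0,0],[0.05,-0.008,-0.003,0.2,0,0,0],[0.05,-0.008,-0.003,0.2,0,0,0],[0.05,-0.008,-0.003,0.2,0,0,0],[0.05,-0.008,-0.003,0.2,0,0,0]]]' --squeeze 40

```text
t: 2.32
ee_pos: [0.5157, 0.3382, 0.0916]
ee_rot: [0.052, 0.999, 0.0, 0.001]
ft_force: [-0.4, 0.1, 0.5]
grip_width: 0.0259
grip_force: 0.0
```

>>> step_arm --rows '[[[0.05,0,0,0,0,0,0],[0.05,0,0,0,0,0,0],[0.05,0,0,0,0,0,0],[0.05,0,0,0,0,0,0],[0.05,0,0,0,0,0,0],[0.05,0,0,0,0,0,0]]]'

```text
t: 2.82
ee_pos: [0.5156, 0.3379, 0.0911]
ee_rot: [0.053, 0.999, -0.0, 0.0]
ft_force: [-1.4, -3.1, 3.5]
grip_width: 0.0131
grip_force: 43.5
```

>>> step_arm --rows '[[[0.05,0,0,-0.03,0,0,0],[0.05,0,0,-0.09,0,0,0],[0.05,0,0,-0.16,0,0,0],[0.05,0,0,-0.24,0,0,0],[0.05,0,0,-0.32,0,0,0],[0.05,0,0,-0.4,0,0,0],[0.05,0,0,-0.45,0,0,0],[0.05,0,0,-0.48,0,0,0],[0.05,0,0,-0.48,0,0,0],[0.05,0,0,-0.48,0,0,0]]]' --squeeze 60

```text
t: 3.65
ee_pos: [0.5151, 0.3381, 0.2337]
ee_rot: [0.052, 0.999, -0.0, -0.001]
ft_force: [0.3, -0.0, -5.4]
grip_width: 0.0125
grip_force: 60.9
```

```bash
python3 -c "
from h import *
print(telemetry.read_state())
go([.627,.037,.235],down(95))"
```

```text
{'t': 3.65, 'q': array([ 5.20834759e-01,  3.14484396e-01,  1.11619191e+00,  3.46076097e-04,
        1.71221968e+00, -9.45262286e-01]), 'joint_vel': array([-0.00202798,  0.01859362,  0.02923726, -0.00123122, -0.00349354,
        0.00057202]), 'joint_efforts': array([ 4.98987443e-02, -5.32579744e+01, -3.99507129e+01,  1.73666939e-02,
        6.84525445e-02, -1.20212467e-04]), 'ee_pos': array([0.5150604 , 0.33812338, 0.23373666]), 'ee_rot': array([ 5.23014763e-02,  9.98631114e-01, -2.09460073e-04, -6.40427067e-04]), 'ft_force': array([ 0.2852896 , -0.03201348, -5.37040302]), 'torque': array([-0.0306166 ,  0.05062598,  0.00605211]), 'grip_force': 60.88915944099426, 'grip_width': 0.012523941891308166}
t 3.65 shift [-0.4759 -0.9593 -0.0043] turn [-0.0001 -0.0002 -0.0305] deg [ -0.   -0.1 -11. ]
```

>>> step_arm --rows '[[[0.05,-0.014,-0.03,0,0,0,-0.001],[0.05,-0.04,-0.08,0,0,0,-0.0025],[0.05,-0.08,-0.16,0,0,0,-0.005],[0.05,-0.12,-0.24,0,0,0,-0.0075],[0.05,-0.17,-0.34,0,0,0,-0.011],[0.05,-0.22,-0.44,0,0,0,-0.014],[0.05,-0.27,-0.54,0,0,0,-0.017],[0.05,-0.32,-0.64,0,0,0,-0.02],[0.05,-0.37,-0.74,0,0,0,-0.0235],[0.05,-0.41,-0.82,0,0,0,-0.026]]]'

```text
t: 4.48
ee_pos: [0.6119, 0.0772, 0.2328]
ee_rot: [-0.029, 1.0, -0.0, -0.002]
ft_force: [-0.3, 1.1, -3.8]
grip_width: 0.0126
grip_force: 60.9
```

```bash
python3 -c "
from h import *
go([.627,.037,.235],down(95))"
```

```text
t 4.48 shift [-0.0424 -0.1367 -0.0075] turn [-0.0001 -0.0005 -0.0046] deg [-0.  -0.2 -1.7]
```

>>> step_arm --rows '[[[0.05,-0.02,-0.06,0,0,0,-0.002],[0.05,-0.035,-0.1,0,0,0,-0.004],[0.05,-0.04,-0.125,0,0,0,-0.0045],[0.05,-0.042,-0.135,0,0,0,-0.0045],[0.05,-0.042,-0.137,0,0,0,-0.0045],[0.05,-0.042,-0.137,0,0,0,-0.0045],[0.05,-0.042,-0.137,0,0,0,-0.0045]]]'

```text
t: 5.07
ee_pos: [0.6266, 0.0411, 0.2347]
ee_rot: [-0.044, 0.999, 0.0, -0.0]
ft_force: [0.2, -0.2, -4.8]
grip_width: 0.0129
grip_force: 60.9
```

```bash
python3 - <<'E'
from h import *
go([.627,.037,.185],down(95))
for n in('top','scene'):
    im,d=snapshot(n); m=camera_model(n); C=cloud(m,d); z=C[...,2]; x,y=C[...,0],C[...,1]; i=im.astype(int)
    k=(i[...,2]>1.6*i[...,0])&(i[...,2]>50)&(d>0)&(abs(x-.627)<.12)&(abs(y-.037)<.1)&(z>.1)&(z<.23)
    r=cv2.minAreaRect((C[k][:,:2]*1000).astype(np.float32)); print(n,k.sum(),r,np.percentile(z[k],[0,2,50,98,100]).round(3))
print(telemetry.read_state()['ft_force'])
E
```

```text
t 5.07 shift [-1.000e-04 -1.390e-02  1.656e-01] turn [ 0.0001 -0.      0.0001] deg [ 0. -0.  0.]
top 349 ((598.38525390625, 44.60956954956055), (118.06120300292969, 82.7576904296875), 19.613697052001953) [0.142 0.143 0.148 0.199 0.202]
scene 2150 ((624.0635986328125, 41.639183044433594), (154.1428985595703, 100.59831237792969), 5.042534351348877) [0.143 0.145 0.158 0.209 0.23 ]
[ 0.04538468  0.59607439 -3.82380943]
```

>>> step_arm --rows '[[[0.05,0,-0.005,0.02,0,0,0],[0.05,0,-0.01,0.06,0,0,0],[0.05,0,-0.014,0.1,0,0,0],[0.05,0,-0.014,0.14,0,0,0],[0.05,0,-0.014,0.165,0,0,0],[0.05,0,-0.014,0.175,0,0,0],[0.05,0,-0.014,0.18,0,0,0],[0.05,0,-0.014,0.18,0,0,0]]]'

```text
t: 5.83
ee_pos: [0.6273, 0.0361, 0.1807]
ee_rot: [-0.043, 0.999, 0.0, -0.0]
ft_force: [0.1, -0.3, -3.9]
grip_width: 0.0128
grip_force: 60.8
```

>>> step_arm --rows '[[[0.05,0,0,0.005,0,0,0],[0.05,0,0,0.01,0,0,0],[0.05,0,0,0.015,0,0,0],[0.05,0,0,0.02,0,0,0],[0.05,0,0,0.025,0,0,0],[0.05,0,0,0.03,0,0,0],[0.05,0,0,0.03,0,0,0],[0.05,0,0,0.03,0,0,0]]]'

```text
t: 6.5
ee_pos: [0.6274, 0.036, 0.172]
ee_rot: [-0.043, 0.999, 0.0, 0.0]
ft_force: [-0.3, -0.0, -4.2]
grip_width: 0.0128
grip_force: 61.1
```

>>> step_arm --rows '[[[0.05,0,0,0.005,0,0,0],[0.05,0,0,0.01,0,0,0],[0.05,0,0,0.015,0,0,0],[0.05,0,0,0.015,0,0,0],[0.05,0,0,0.015,0,0,0]]]'

```text
t: 6.92
ee_pos: [0.6274, 0.0359, 0.1675]
ee_rot: [-0.043, 0.999, -0.0, 0.0]
ft_force: [0.2, 0.3, -0.9]
grip_width: 0.0126
grip_force: 61.4
```

>>> step_arm --rows '[[[0.05,0,0,0.003,0,0,0],[0.05,0,0,0.006,0,0,0],[0.05,0,0,0.006,0,0,0],[0.05,0,0,0.006,0,0,0]]]'

```text
t: 7.25
ee_pos: [0.6274, 0.0359, 0.1657]
ee_rot: [-0.043, 0.999, -0.0, 0.0]
ft_force: [0.1, -1.7, -0.4]
grip_width: 0.0124
grip_force: 61.5
```

>>> step_arm --rows '[[[0.1,0,0,0.002,0,0,0],[0.2,0,0,0.002,0,0,0],[0.3,0,0,0.002,0,0,0],[0.5,0,0,0.002,0,0,0],[0.7,0,0,0.0,0,0,0],[0.7,0,0,0,0,0,0],[0.7,0,0,0,0,0,0],[0.7,0,0,0,0,0,0]]]'

```text
t: 7.92
ee_pos: [0.6273, 0.0361, 0.1655]
ee_rot: [-0.043, 0.999, 0.0, 0.0]
ft_force: [0.4, 0.1, 0.5]
grip_width: 0.0602
grip_force: 0.0
```

>>> step_arm --rows '[[[0.8,0,0,-0.02,0,0,0],[0.8,0,0,-0.08,0,0,0],[0.8,0,0,-0.16,0,0,0],[0.8,0,0,-0.26,0,0,0],[0.8,0,0,-0.36,0,0,0],[0.8,0,0,-0.42,0,0,0],[0.8,0,0,-0.45,0,0,0],[0.8,0,0,-0.45,0,0,0]]]'

```text
t: 8.58
ee_pos: [0.6278, 0.036, 0.3034]
ee_rot: [-0.043, 0.999, -0.0, 0.002]
ft_force: [1.2, 0.3, -1.6]
grip_width: 0.0683
grip_force: 0.0
```

```bash
python3 - <<'E'
from h import *
for n in('top','scene'):
    im,d=snapshot(n); m=camera_model(n); C=cloud(m,d); z=C[...,2]; x,y=C[...,0],C[...,1]; i=im.astype(int)
    np.savez(n+'2.npz',im=im,d=d)
    k=(i[...,2]>1.6*i[...,0])&(i[...,2]>50)&(d>0)&(abs(x-.627)<.12)&(abs(y-.037)<.1)&(z>.05)&(z<.16)
    r=cv2.minAreaRect((C[k][:,:2]*1000).astype(np.float32)); print(n,k.sum(),r,np.percentile(z[k],[0,2,50,98,100]).round(3))
    if n=='scene': a=im
print(telemetry.read_state()['q'])
t=cv2.resize(a[160:290,215:395],None,fx=4,fy=4,interpolation=2); save('c2.png',t)
E
```

```text
top 489 ((623.1796264648438, 39.51499557495117), (165.53675842285156, 81.31925964355469), 19.200592041015625) [0.069 0.074 0.079 0.131 0.134]
scene 2189 ((624.9378662109375, 42.21303176879883), (153.62889099121094, 111.9307861328125), 4.815513610839844) [0.073 0.076 0.089 0.137 0.159]
[-1.43700906e-03  3.50230348e-01  9.43156320e-01  9.71906746e-05
  1.84969733e+00 -1.65891051e+00]
```

View pics/c2.png

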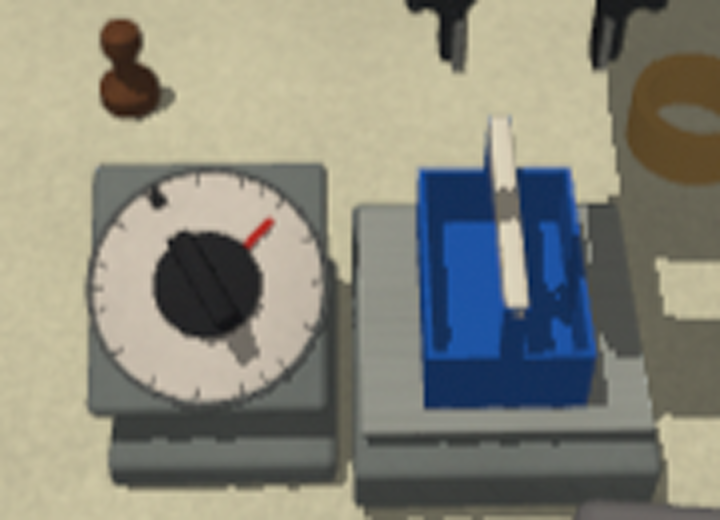

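The pointer has swung to the upper right (tip at crop ~(271,221)) and the mark is at the upper left (~(158,196)). Next I'll measure both angles and the tray's bar.

```bash
cat > ang.py <<'E'
from h import *
import sys
pan=np.array([.627,.037]); a=np.radians(4.9)
ex=np.array([np.cos(a),np.sin(a),0]); ey=np.array([-ex[1],ex[0],0]); ez=np.array([0,0,1.])
n=.5*ex+.866*ez; u=-.866*ex+.5*ez; rt=np.cross(u,n)  # rt: clockwise from u, looking at dial
c0=np.r_[pan,0]-.185*ey+.105*ez
def ang(sfx,fr=False):
  for cm in('top','scene'):
    f=np.load(cm+sfx+'.npz'); im,d=f['im'].astype(int),f['d']; m=camera_model(cm)
    r,g,b=im[...,0],im[...,1],im[...,2]
    P=cloud(m,np.ones((400,640),np.float32)); o=np.array(m['position']); v=P-o
    s=((c0-o)@n)/(v@n); Q=o+v*s[...,None]-c0
    U,V=Q@u,Q@rt; rr=np.hypot(U,V); th=np.arctan2(V,U)
    red=(rr<.075)&(r>1.9*g)&(r>80)
    w=(rr<.08)&(r>(85 if cm=='top' else 120)); e=cv2.fitEllipse(cv2.convexHull(np.c_[U[w],V[w]].astype(np.float32))*1000)
    mk=(rr>.056)&(rr<.069)&(r+g+b<(150 if cm=='top' else 200))&(d>0)
    C=cloud(m,d); z=C[...,2]; x,y=C[...,0]-pan[0],C[...,1]-pan[1]
    h=(C-c0)@n; k=(rr<.08)&(h>.036)&(h<.048)&(r+g+b<170)&(d>0); B=(C-c0)[k]; bb=cv2.minAreaRect(np.c_[B@u,B@rt].astype(np.float32)*1000)
    print(cm,'red',red.sum(),np.median(th[red]).round(3),'rmax',rr[red].max().round(4),'mark',mk.sum(),np.median(th[mk]).round(3),'disc e',np.round(e[0],1),np.round(e[1],1),'bar',np.round(bb[0],1),np.round(bb[1],1),round(bb[2],1))
    k=(d>0)&(abs(x)<.12)&(abs(y)<.09)&(z>.16-.0)&(z<.19)&(r>90)
    if k.sum()>20: print('tray bar',k.sum(),cv2.minAreaRect((C[k][:,:2]*1000).astype(np.float32)),np.median(z[k]))
if __name__=='__main__': ang(sys.argv[1])
E
python3 ang.py 1; python3 ang.py 2
```

```text
top red 19 -0.023 rmax 0.0522 mark 41 2.88 disc e [-2.4 -3.8] [140.8 150. ] bar [-0.7 -0.4] [18.1 63.5] 60.6
scene red 18 -0.012 rmax 0.0576 mark 8 -0.52 disc e [ 1.8 -1.5] [141.8 154.2] bar [0.2 0.7] [15.9 60.3] 58.9
top red 17 0.841 rmax 0.052 mark 42 2.89 disc e [-2.5 -3.6] [141.4 149.8] bar [0.9 0.3] [17.  62.2] 56.7
tray bar 79 ((655.3736572265625, 37.72080612182617), (31.97857093811035, 12.942770957946777), 8.285313606262207) 0.17893118458687374
scene red 19 0.74 rmax 0.057 mark 8 -0.52 disc e [ 1.6 -0.8] [142.2 155.4] bar [0.2 0.8] [15.8 60.2] 58.9
tray bar 290 ((625.277587890625, 36.05851364135742), (148.25286865234375, 13.988969802856445), 4.791355609893799) 0.17851128851417625
```

```bash
cat > knob.py <<'E'
from ang import *
def kp(phi,h,off=0):
    x=np.cos(phi)*u+np.sin(phi)*rt
    return c0+n*h, frame(np.cross(-n,x),-n)
E
python3 - <<'E'
from knob import *
p,r=kp(-.53,.09); print(p); go(p,r)
E
```

```text
[ 0.68763767 -0.14348012  0.18294   ]
t 8.68 shift [-0.1497 -0.6137  0.3873] turn [-0.022   0.0811 -0.0822] deg [ -7.9  29.2 -29.6]
```

>>> step_arm --rows '[[[1,-0.02,-0.04,0,0,0,0],[1,-0.04,-0.12,0,-0.002,0.007,-0.007],[1,-0.08,-0.22,0,-0.004,0.015,-0.015],[1,-0.11,-0.32,0.02,-0.007,0.027,-0.027],[1,-0.14,-0.42,0.06,-0.011,0.04,-0.04],[1,-0.15,-0.51,0.12,-0.015,0.053,-0.054],[1,-0.15,-0.57,0.18,-0.018,0.066,-0.067],[1,-0.15,-0.6,0.24,-0.02,0.075,-0.076],[1,-0.15,-0.613,0.28,-0.022,0.081,-0.082],[1,-0.15,-0.613,0.3,-0.022,0.081,-0.082]]]'

```text
t: 9.52
ee_pos: [0.6716, -0.1413, 0.1978]
ee_rot: [-0.293, 0.92, 0.058, -0.254]
ft_force: [-0.2, 0.1, -0.0]
grip_width: 0.0856
grip_force: 0.0
```

```bash
python3 - <<'E'
from knob import *
go(*kp(-.53,.065)); print(telemetry.read_state()['q'].round(2))
E
```

```text
t 9.52 shift [-0.055  -0.0459  0.0998] turn [ 0.0003 -0.0004  0.0002] deg [ 0.1 -0.1  0.1]
[-0.2   1.1   0.13 -0.22  2.41 -2.52]
```

>>> step_arm --rows '[[[1,-0.02,-0.02,0.03,0,0,0],[1,-0.045,-0.04,0.06,0,0,0],[1,-0.055,-0.046,0.08,0,0,0],[1,-0.055,-0.046,0.1,0,0,0],[1,-0.055,-0.046,0.1,0,0,0],[1,-0.055,-0.046,0.1,0,0,0]]]'

```text
t: 10.02
ee_pos: [0.6767, -0.144, 0.1702]
ee_rot: [-0.293, 0.922, 0.054, -0.247]
ft_force: [1.0, -0.5, -0.3]
grip_width: 0.0855
grip_force: 0.0
```

```bash
python3 - <<'E'
from knob import *
go(*kp(-.53,.021)); s=telemetry.read_state(); print(s['q'].round(3))
q=s['ee_pos']-c0; print(q@u,q@rt,q@n)
E
```

```text
t 10.02 shift [-0.0067 -0.005   0.1752] turn [-0.0013  0.0013 -0.0003] deg [-0.5  0.5 -0.1]
[-0.206  1.093  0.189 -0.202  2.342 -2.497]
0.003097881563063301 0.00042811845965028085 0.07352051393648765
```

>>> step_arm --rows '[[[1,-0.006,-0.005,0.03,0,0,0],[1,-0.007,-0.005,0.06,0,0,0],[1,-0.007,-0.005,0.09,0,0,0],[1,-0.007,-0.005,0.12,0,0,0],[1,-0.007,-0.005,0.15,0,0,0],[1,-0.007,-0.005,0.165,0,0,0],[1,-0.007,-0.005,0.172,0,0,0],[1,-0.007,-0.005,0.172,0,0,0]]]'

```text
t: 10.68
ee_pos: [0.6538, -0.1465, 0.1237]
ee_rot: [-0.293, 0.922, 0.054, -0.248]
ft_force: [0.2, -0.3, 0.2]
grip_width: 0.0851
grip_force: 0.0
```

```bash
python3 - <<'E'
from knob import *
go(*kp(-.53,.021)); s=telemetry.read_state(); print(s['q'].round(3))
q=s['ee_pos']-c0; print(q@u,q@rt,q@n)
E
```

```text
t 10.68 shift [0.0005 0.0007 0.0024] turn [-0.0012  0.0013 -0.0002] deg [-0.4  0.5 -0.1]
[-0.215  0.973  0.473 -0.181  2.18  -2.468]
-0.00022666536639050217 -0.00010629180950919915 0.021714829768895848
```

>>> step_arm --rows '[[[0.05,0,0,0,0,0,0],[0.05,0,0,0,0,0,0],[0.05,0,0,0,0,0,0],[0.05,0,0,0,0,0,0],[0.05,0,0,0,0,0,0],[0.05,0,0,0,0,0,0],[0.05,0,0,0,0,0,0],[0.05,0,0,0,0,0,0],[0.05,0,0,0,0,0,0],[0.05,0,0,0,0,0,0]]]' --squeeze 35

```text
t: 11.52
ee_pos: [0.6538, -0.1465, 0.1233]
ee_rot: [-0.293, 0.922, 0.054, -0.248]
ft_force: [2.1, -0.7, 0.4]
grip_width: 0.0155
grip_force: 37.6
```

>>> step_arm --rows '[[[0.05,0,0,0,0,0,0.006],[0.05,0,0,0,0,0,0.018],[0.05,0,0,0,0,0,0.03],[0.05,0,0,0,0,0,0.042],[0.05,0,0,0,0,0,0.054],[0.05,0,0,0,0,0,0.066],[0.05,0,0,0,0,0,0.078],[0.05,0,0,0,0,0,0.09],[0.05,0,0,0,0,0,0.1],[0.05,0,0,0,0,0,0.1]]]'

```text
t: 12.35
ee_pos: [0.6542, -0.1478, 0.1232]
ee_rot: [0.009, 0.967, -0.026, -0.251]
ft_force: [5.5, -4.1, -0.3]
grip_width: 0.0154
grip_force: 37.7
```

```bash
python3 - <<'E'
from knob import *
go(*kp(.79,.021)); s=telemetry.read_state(); print(s['q'].round(3),s['torque'])
E
```

```text
t 12.35 shift [0.0027 0.0047 0.0013] turn [0.0002 0.0021 0.109 ] deg [ 0.1  0.8 39.2]
[-0.217  0.974  0.473 -0.183  2.177 -1.836] [-0.89808627 -0.82588718  0.44042578]
```

>>> step_arm --rows '[[[0.05,0,0,0,0,0,0.006],[0.05,0,0,0,0,0,0.018],[0.05,0,0,0,0,0,0.03],[0.05,0,0,0,0,0,0.045],[0.05,0,0,0,0,0,0.06],[0.05,0,0,0,0,0,0.075],[0.05,0,0,0,0,0,0.09],[0.05,0,0,0,0,0,0.1],[0.05,0,0,0,0,0,0.109],[0.05,0,0,0,0,0,0.109]]]'

```text
t: 13.18
ee_pos: [0.6536, -0.1493, 0.1235]
ee_rot: [0.334, 0.908, -0.11, -0.228]
ft_force: [2.8, -9.5, 1.4]
grip_width: 0.0154
grip_force: 37.7
```

```bash
python3 - <<'E'
from knob import *
go(*kp(.79,.021)); s=telemetry.read_state(); print(s['q'].round(3),s['torque'])
im,d=snapshot('scene'); np.savez('scene3.npz',im=im,d=d)
save('c3.png',cv2.resize(im[190:280,215:320],None,fx=6,fy=6,interpolation=2))
E
```

```text
t 13.18 shift [0.0067 0.0068 0.0012] turn [ 0.0007  0.0018 -0.0004] deg [ 0.3  0.7 -0.1]
[-0.218  0.974  0.473 -0.186  2.178 -1.152] [-1.69864335 -0.23280513  0.94238759]
```

View pics/c3.png

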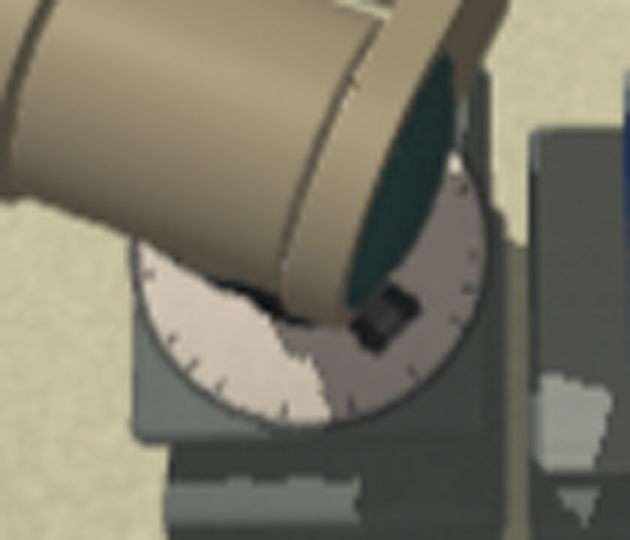

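The arm hides the mark, so I'll open, back out along the knob axis and look again.

>>> step_arm --rows '[[[0.3,0,0,0,0,0,0],[0.6,0,0,0,0,0,0],[1,0,0,0,0,0,0],[1,0,0,0,0,0,0],[1,0,0,0,0,0,0],[1,0,0,-0.03,0,0,0],[1,0,0,-0.08,0,0,0],[1,0,0,-0.13,0,0,0],[1,0,0,-0.17,0,0,0],[1,0,0,-0.17,0,0,0]]]'

```text
t: 14.07
ee_pos: [0.6797, -0.1439, 0.1697]
ee_rot: [0.331, 0.909, -0.108, -0.228]
ft_force: [-1.1, -0.2, 1.0]
grip_width: 0.0853
grip_force: 0.0
```

```bash
python3 - <<'E'
from knob import *
s=telemetry.read_state(); print(s['q'].round(3)); q=s['ee_pos']-c0; print(q@u,q@rt,q@n)
go(s['ee_pos']+[-.2,0,.12],down(95))
E
```

```text
[-0.205  1.11   0.163 -0.203  2.349 -1.185]
0.000264849223004536 0.00027296170371774635 0.07453128648109361
t 14.07 shift [ 0.5886 -0.5073 -0.0255] turn [-0.0323 -0.0766 -0.1222] deg [-11.6 -27.6 -44. ]
```

>>> step_arm --rows '[[[1,0.05,-0.04,-0.01,0,0,0],[1,0.12,-0.1,-0.03,0,0,0],[1,0.2,-0.17,-0.05,0,0,0],[1,0.28,-0.24,-0.05,0,0,0],[1,0.36,-0.31,-0.05,0,0,0],[1,0.44,-0.38,-0.05,0,0,0],[1,0.52,-0.45,-0.05,0,0,0],[1,0.56,-0.485,-0.05,0,0,0],[1,0.58,-0.5,-0.05,0,0,0],[1,0.58,-0.5,-0.05,0,0,0]]]'

```text
t: 14.9
ee_pos: [0.4848, -0.1438, 0.294]
ee_rot: [0.331, 0.909, -0.108, -0.229]
ft_force: [0.4, 0.2, 0.7]
grip_width: 0.0853
grip_force: 0.0
```

```bash
python3 - <<'E'
from h import *
for n in('top','scene'):
    im,d=snapshot(n); np.savez(n+'4.npz',im=im,d=d)
    if n=='scene': a=im[185:275,220:320]
    else: b=im[115:205,320:420]
save('c4.png',cv2.resize(np.hstack([b,a]),None,fx=4,fy=4,interpolation=2))
E
python3 ang.py 4
```

```text
return _methods._mean(a, axis=axis, dtype=dtype,
  ret = ret.dtype.type(ret / rcount)
Traceback (most recent call last):
  File "ang.py", line 22, in <module>
    if __name__=='__main__': ang(sys.argv[1])
                             ~~~^^^^^^^^^^^^^
  File "ang.py", line 19, in ang
    print(cm,'red',red.sum(),np.median(th[red]).round(3),'rmax',rr[red].max().round(4),'mark',mk.sum(),np.median(th[mk]).round(3),'disc e',np.round(e[0],1),np.round(e[1],1),'bar',np.round(bb[0],1),np.round(bb[1],1),round(bb[2],1))
                                                                ~~~~~~~~~~~^^
ValueError: zero-size array to reduction operation maximum which has no identity
```

View pics/c4.png

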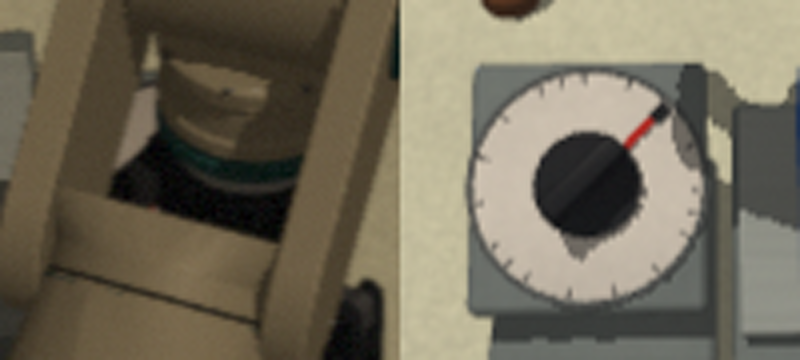

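The scene view (right) shows the red pointer, tip ~(655,115), running straight into the black mark at ~(660,110). I'll check the offset in numbers.

```bash
sed -i "s/for cm in('top','scene')/for cm in(('scene',) if sfx=='4' else ('top','scene'))/" ang.py; python3 ang.py 4; python3 - <<'E'
from ang import *
f=np.load('scene4.npz'); im=f['im'].astype(int); m=camera_model('scene'); o=np.array(m['position']); v=cloud(m,np.ones((400,640),np.float32))-o
for h in(0,.005):
    c=c0+n*h; Q=o+v*(((c-o)@n)/(v@n))[...,None]-c; U,V=Q@u,Q@rt; rr=np.hypot(U,V); th=np.arctan2(V,U); s=im.sum(2)
    k=(abs(th-.79)<.3)&(rr>.054)&(rr<.074)&(s<200); print('mark',k.sum(),th[k].mean(),np.average(th[k],weights=(250-s[k])),rr[k].min())
    k=(rr<.075)&(im[...,0]>1.9*im[...,1])&(im[...,0]>80); print('red',k.sum(),th[k].mean(),rr[k].max())
E
```

```text
scene red 21 0.74 rmax 0.0589 mark 9 0.752 disc e [ 1.5 -1.2] [142.3 154.6] bar [0.2 0.3] [59.  15.9] 45.1
tray bar 283 ((625.742431640625, 36.2691764831543), (146.44236755371094, 14.072538375854492), 4.734044075012207) 0.17848009932667985
mark 13 0.7968172754374372 0.7773943594391455 0.06055099434402524
red 21 0.7406202083819591 0.058868747009868765
mark 14 0.8221161753349298 0.7969045968364816 0.06009955360152353
red 21 0.7585945951779245 0.058400405108530846
```

```bash
python3 -c "
from h import *
print(ticket.job_done())"
```

```text
the job is handed in; nothing more can be done
None
```

I set the tray on the pan within about 2 mm of its centre and let go of it, turned the zero mark under the pointer to within about 3 mm by camera, and handed the job in; no verdict came back.

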